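# Press a keyed shaft home in a timing pulley

### The arm

A 6-joint arm with a two-finger parallel gripper is mounted at the origin on a cart in front of the work surface, level with it; the furniture and walls round the work are solid. World frame = base frame: x ahead of the robot, y to its left, z up, the work surface at z = 0. Lengths are in m, angles in rad, forces in N, time in s.
With the tool pointing down it reaches from about 0.225 to 0.875 m from the base axis. Payload 3.4 kg.
Tool frame: the origin (TCP) lies between the finger pads, 19 mm behind the fingertips; this is the grasp point; z points along the fingers, y is the line along which they close (so a half turn about z gives the same grasp; the last joint's range is limited). The gripper opens to 85 mm and grips with 20 to 120 N. Pads are 22 mm wide; open, the fingers measure 114 mm over their backs; the gripper's body (76 mm by 85 mm) begins 54 mm behind the grasp point. The pads swing forward as they close: fully open they stand 13 mm farther back than shut.
Start: joints at [1.049, 0.276, 1.505, -0, 1.361, -0.121], TCP at [0.224, 0.529, 0.25] pointing down, gripper open.
Joint ranges: [-2.89, 2.89], [-0.75, 2.08], [0.22, 2.7], [-1.18, 4.32], [0.11, 2.71], [-2.7, 2.7]. Speed limits (rad/s): [2.57, 2.57, 3.14, 3.14, 3.14, 3.14].

### API

Orientations are given as a unit quaternion [x, y, z, w].
In Python, from workcell import * gives the robot as it stands. The module is installed in compiled form; this text tells all that it offers.
- The arm moves only by the tool step_arm, never from a script. Its argument "plan" is a list of rows, each a list of 3 entries, a list of its own where there are three numbers: the turn, a rotation vector about the tool's x, y, z in rad, then the shift along the tool's x, y, z in m, then the opening, from 0 (shut) to 1 (fully open). A call has 1 to 8 rows; each row shifts and turns the commanded pose from where the row before left it, along the tool's axes as they then stand; what a row does not reach is not made up. A row lasts 1/10 s, in which the tool goes at most 50 mm and 8.59 degrees, less where a joint would pass 70% of its speed; a pose out of reach is approached as far as the arm can. A call with a gripper value outside its range is refused whole. The fingers move at their own pace and stop on an object; "grip_force" is the grip in N (left out, the last holds). Time passes only in rows, so rows that do not move let the fingers close. It gives the time, the measured TCP pose, the force, the opening and the grip force at its end, in the units of the state.
- observe(): the state, without advancing time (a new reading comes with each control period).
- grab_frame(name): name is "scene" or "top" or "wrist"; returns the picture (420x560x3 uint8, red, green, blue); there is no depth.
- camera_params(name): a dict with "camera_matrix" (3x3 intrinsics, pixels), "origin" and "rotation" of the camera in the world. Camera axes: x right, y down, z forward; pixel columns grow to the right and rows downward; lengths in m; the calibration is good to about 2 mm. A picture is of the moment at which its call begins: read the wrist's pose just before it. camera_params takes no time and is no camera call; for the wrist camera it gives the pose at the moment of the call.
- job_done(): hands the job in; it is judged then, once.
Trained networks look in the newest picture that a camera, given by its name, has taken for a name from the list of things; names that differ only in an ending like _2 or _b are one class to them, and where a whole thing is asked for, a point or a joint stands for the part that bears it (a point fixed in the world has none). Each returns a list of dicts, best first, with "score" (0 to 1); they miss things now and then, are a little off and sometimes report something else, mostly with a low value. They report only what shows in the picture. A call takes as long as a camera call.
- look_for(camera, name): "rect" ([left, top, right, bottom] in pixels, round what is visible of it).
- landmark_of(camera, name): "xy" ([column, row] in pixels: a listed point, or the origin of a listed thing).
The state is a dict: "clock": time; "joint_pos": joint angles; "qd": joint speeds; "effort": joint torques, N m; "tool_pos": TCP position; "eef_rot": TCP orientation; "ft_force": force on the tool from outside, world axes, zero at the start; "wrist_torque": the same for the moment, N m; "opening": finger opening in m; "finger_force": force on a finger pad.
Only numpy, scipy, OpenCV 4.12 (cv2) and the standard library are available. Lean on these libraries where they do the work, as an engineer would, in place of code of your own. Each camera call takes 0.05 s, during which the arm holds its last target. There are 200 camera calls.

### The job

Pick the keyed shaft by its square black head out of the parts tray, leaving the bearing and the coupling lying in the tray, and put it tip down into the bore of the toothed pulley on the fixture. Turn it until its key slips into the pulley's keyway, then keep pushing until the collar sits flat on the pulley's top face against the spring in the bore. Finish while still gripping the head and pressing the shaft fully home: do not let go, since the spring would push it out again.

Things in the scene. Friction and masses are not known exactly. Their poses are not given: they have to be found in the camera images.
- shaft: Keyed shaft, 0.16 kg, 64 mm tall, upright on its tip in the tray. Origin: centre of the tip face; z up, x to the key. Steel rod 20 mm in diameter from 0 to 34 mm (tip chamfered 2 mm). Key: 6 mm wide (y), out to 15 mm from the axis at +x, from 7 to 27 mm above the tip; below it a plain round pilot. Its x is within 0.5 rad of the tray's x.
- collar_face (a point): On the shaft's axis, 34 mm above the tip: underside of the steel collar (34 mm in diameter, 34 to 38 mm above the tip). On the collar a lug 6 mm wide reaches out to 26 mm from the axis at +x, right above the key; it shows from above where the key is. Axes as shaft.
- head_top (a point): On the shaft's axis, 64 mm above the tip: top of the square black plastic head, 24 x 24 mm, from 38 to 64 mm above the tip, flats square to the shaft's x and y. Grip it here. Axes as shaft.
- fixture: Dark steel plate 94 x 112 x 12 mm fixed to the table, with two low jaws (top at 26 mm) clamping a toothed aluminium pulley, axis upright, which cannot turn or move. Origin: centre of the plate's underside, on the pulley's axis; z up. Pulley 62 mm in diameter up to 33 mm above the table, then a plain hub 44 mm in diameter up to 52 mm. A bright index bar on the plate marks +x.
- bore_mouth (a point): Centre of the bore (22 mm in diameter) in the hub's top face, 52 mm above the table; axes as fixture. Keyway 8.5 mm wide, out to 17 mm from the axis, full length; it points to +x give or take 0.3 rad, new each time: see the notch, or feel for it by turning. Key resting on the face: tip 7 mm below this point. Home: tip 34 mm below, collar_face here.
- plunger (a joint): Sprung brass plunger in the bore, 18 mm in diameter: how far it is pushed down, in m. At 0 its top is 26 mm below the bore mouth; with the shaft home it is at 0.008. The spring pushes back with 5 N at first touch and 10 N with the shaft home.
- tray: Open grey plastic parts tray fixed to the table, 150 (x) x 170 (y) x 40 mm, walls and floor 4 mm thick. Origin: centre of the underside; z up. The shaft stands in it between x -35 and 0 mm and within 22 mm of y = 0; the bearing and the coupling stand near its +x wall.
- bearing: Loose ball bearing lying flat in the tray, 22 mm in diameter, 7 mm high. Origin: centre of the underside. Stays in the tray.
- coupling: Loose aluminium shaft coupling standing in the tray, 25 mm in diameter, 25 mm high. Origin: centre of the underside. Stays in the tray.

How it is judged:
On the way, in this order (a step that is already met when the one before it is completed fails the run):
1. the shaft is lifted clear of the tray (z of shaft in the frame of tray above 0.042 m and contact force between the fingers and shaft above 1 N), for 0.1 s.
2. the key has slipped into the keyway (z of collar_face in the frame of bore_mouth below 0.023 m and horizontal distance between shaft and bore_mouth below 0.004 m).
At the end, for the whole second after the job is handed in: Shaft upright (0.06 rad) and at rest in the bore, collar within 1.5 mm of the pulley's top face and 2.5 mm of its axis, plunger down over 6.2 mm, fingers still gripping the head (over 3 N, TCP under 15 mm above its top), bearing and coupling still in the tray (z of collar_face in the frame of bore_mouth below 0.0015 m and horizontal distance between collar_face and bore_mouth below 0.0025 m and angle between shaft's own z axis and vertical below 0.06 rad and value of joint plunger above 0.0062 m and linear speed of shaft below 0.02 m/s and contact force between the fingers and shaft above 3 N and z of the grasp point in the frame of head_top below 0.015 m and z of each of bearing, coupling in the frame of tray below 0.03 m and horizontal distance between each of bearing, coupling and tray below 0.11 m); the arm keeps its last pose, push and grip.
It fails at once if the bearing is taken out of the tray (z of bearing in the frame of tray above 0.045 m).
It fails at once if the coupling is taken out of the tray (z of coupling in the frame of tray above 0.045 m).
It also fails if it takes over 51 s, if anything falls off the work surface, if the arm or the gripper's body presses on something with over 40 N, if the wrist force passes 120 N, or if a joint passes its speed limit or range.

## Working session

There is one attempt and no reset: what is moved stays moved. The work goes in short steps, Python scripts to look and compute and a tool call to move; the robot and the scene stay as the last step left them, time stands still between calls to the robot, and variables do not carry over. Pictures are saved under pics/ and viewed, at most 10 in all, crops included, and the job is handed in when it is done.

Besides the shell and the picture viewer there is one more tool, called after "Call:" in YAML: its name, and indented under it one key for each argument. step_arm: Moves the arm, as the interface text tells. Its arguments: {"type":"object","properties":{"plan":{"type":"array","items":{"type":"array"}},"grip_force":{"type":"number"}},"required":["plan"]}

```bash
mkdir -p pics
cat > h.py <<'E'
from workcell import *
import numpy as np, cv2
from scipy.spatial.transform import Rotation as R
def ray(cam,xy,p=None):
    p=p or camera_params(cam); d=np.array(p["rotation"])@np.linalg.inv(p["camera_matrix"])@np.r_[xy,1]
    return np.array(p["origin"]),d/np.linalg.norm(d)
def atz(cam,xy,z,p=None):
    o,d=ray(cam,xy,p); return o+d*(z-o[2])/d[2]
def tri(rays):
    A=sum(np.eye(3)-np.outer(d,d) for o,d in rays); b=sum((np.eye(3)-np.outer(d,d))@o for o,d in rays)
    return np.linalg.solve(A,b)
def save(n,f): cv2.imwrite("pics/"+n+".png",f[:,:,::-1])
E
python3 - <<'E'
from h import *
np.set_printoptions(precision=4,suppress=True)
s=observe(); print(s["tool_pos"],s["eef_rot"],s["clock"])
P={}
ims=[]
for c in("top","scene"):
    f=grab_frame(c); ims.append(f)
    p=camera_params(c); print(c,np.array(p["origin"]),p["camera_matrix"][0][0],np.array(p["rotation"])[:,2])
    for n in("head_top","collar_face","bore_mouth","fixture","tray","bearing","coupling"):
        L=landmark_of(c,n)[:2]; 
        if L: P.setdefault(n,[]).append(ray(c,L[0]["xy"]))
        print(c,n,[(np.round(l["xy"],1),round(l["score"],2)) for l in L])
for n in P:
    if len(P[n])==2: print(n,tri(P[n]))
save("top1",ims[0]); save("sc1",ims[1])
E
```

```text
[0.2241 0.529  0.2491] [ 0.199   0.98   -0.0009 -0.0003] 0.0Traceback (most recent call last):
  File "<stdin>", line 8, in <module>
IndexError: too many indices for array: array is 1-dimensional, but 2 were indexed
```

```bash
python3 - <<'E'
from workcell import *
print(camera_params("top"),camera_params("wrist"))
E
sed -i 's/np.array(p\["rotation"\])@/R.from_quat(p["rotation"]).as_matrix()@/' h.py
python3 - <<'E'
from h import *
np.set_printoptions(precision=4,suppress=True)
P={}
ims=[]
for c in("top","scene"):
    f=grab_frame(c); ims.append(f)
    for n in("head_top","collar_face","bore_mouth","fixture","tray","bearing","coupling"):
        L=landmark_of(c,n)[:2]; 
        if L: P.setdefault(n,[]).append(ray(c,L[0]["xy"]))
        print(c,n,[(np.round(l["xy"],1),round(l["score"],2)) for l in L])
for n in P:
    if len(P[n])==2: print(n,tri(P[n]))
save("top1",ims[0]); save("sc1",ims[1])
E
```

```text
{'camera_matrix': array([[532.47489438,   0.        , 279.24551488],
       [  0.        , 532.47489438, 206.84288753],
       [  0.        ,   0.        ,   1.        ]]), 'origin': array([ 0.33926368, -0.17843896,  0.90441687]), 'rotation': array([ 0.71034285, -0.6967553 ,  0.0746258 , -0.06615188])} {'camera_matrix': array([[374.3831598 ,   0.        , 284.83123627],
       [  0.        , 374.3831598 , 205.66461243],
       [  0.        ,   0.        ,   1.        ]]), 'origin': array([0.15835045, 0.55598491, 0.37404064]), 'rotation': array([0.82497192, 0.54690031, 0.07758784, 0.11958893])}
top head_top [(array([379.5, 244.7]), 0.94)]
top collar_face []
top bore_mouth []
top fixture [(array([191.8, 235.4]), 0.73)]
top tray [(array([367. , 229.7]), 0.9)]
top bearing [(array([336.6, 200.8]), 0.63)]
top coupling [(array([392.9, 194.3]), 0.69)]
scene head_top [(array([332.7, 244.1]), 0.81)]
scene collar_face [(array([327.9, 254.1]), 0.84)]
scene bore_mouth [(array([197.3, 212.7]), 0.72), (array([316.1, 241.5]), 0.25)]
scene fixture [(array([200.1, 235.8]), 0.88)]
scene tray [(array([335.9, 261.3]), 0.67)]
scene bearing [(array([318.2, 242.4]), 0.39)]
scene coupling [(array([367.4, 250.2]), 0.57)]
head_top [ 0.4504 -0.3466  0.0668]
fixture [ 0.4725 -0.0397 -0.0115]
tray [ 0.4858 -0.3411  0.0028]
bearing [ 0.5347 -0.2875  0.0024]
coupling [ 0.5487 -0.3865  0.0025]
```

View pics/top1.png

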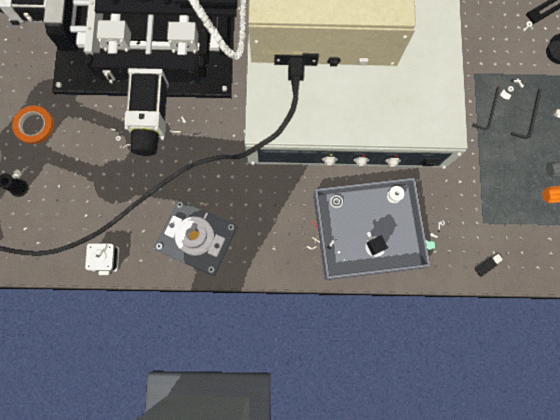

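Call:
step_arm:
  plan:
    - [[0, 0, 0], [-0.032, -0.0305, 0], 1]
    - [[0, 0, 0], [-0.032, -0.0305, 0], 1]
    - [[0, 0, 0], [-0.032, -0.0305, 0], 1]
    - [[0, 0, 0], [-0.032, -0.0305, 0], 1]
    - [[0, 0, 0], [-0.032, -0.0305, 0], 1]
    - [[0, 0, 0], [-0.032, -0.0305, 0], 1]
    - [[0, 0, 0], [-0.032, -0.0305, 0], 1]

```text
clock: 1.55
tool_pos: [0.3477, 0.2439, 0.2503]
eef_rot: [0.199, 0.98, 0.0, 0.0]
ft_force: [1.4, -0.5, 0.6]
opening: 0.0856
finger_force: 0.0
```

Call:
step_arm:
  plan:
    - [[0, 0, 0], [-0.032, -0.0305, 0], 1]
    - [[0, 0, 0], [-0.032, -0.0305, 0], 1]
    - [[0, 0, 0], [-0.032, -0.0305, 0], 1]
    - [[0, 0, 0], [-0.032, -0.0305, 0], 1]
    - [[0, 0, 0], [-0.032, -0.0305, 0.015], 1]
    - [[0, 0, 0], [-0.032, -0.0305, 0.015], 1]
    - [[0, 0, 0], [0, 0, 0], 1]
    - [[0, 0, 0], [0, 0, 0], 1]

```text
clock: 2.35
tool_pos: [0.4526, 0.0014, 0.2196]
eef_rot: [0.2, 0.98, 0.0, -0.001]
ft_force: [-0.8, -1.0, 0.9]
opening: 0.0852
finger_force: 0.0
```

```bash
cat >> h.py <<'E'
np.set_printoptions(precision=4,suppress=True)
def look(names,img=None):
    s=observe(); p=camera_params("wrist"); f=grab_frame("wrist"); out={}
    print("t",s["clock"],"tcp",s["tool_pos"],"yaw",yaw(s),"q6",s["joint_pos"][5],"F",s["ft_force"])
    for n in names:
        L=landmark_of("wrist",n)[:2]
        for l in L: print(n,np.round(l["xy"],1),round(l["score"],2))
        if L: out[n]=ray("wrist",L[0]["xy"],p)
    if img: save(img,f)
    return p,f,out
def yaw(s): # world angle of tool x
    x=R.from_quat(s["eef_rot"]).as_matrix()[:,0]; return np.arctan2(x[1],x[0])
E
python3 - <<'E'
from h import *
import pickle
p,f,o=look(["bore_mouth","fixture"],"w1")
print({n:o[n][0]+o[n][1]*((0.052 if n[0]=='b' else 0)-o[n][0][2])/o[n][1][2] for n in o})
pickle.dump((p,o),open("v1.pkl","wb"))
E
```

```text
t 2.35 tcp [0.4526 0.0014 0.2196] yaw 2.738008015683478 q6 -1.3188177810059047 F [-0.7995 -0.9999  0.8776]
bore_mouth [234.5 224.6] 0.96
{'bore_mouth': array([ 0.4643, -0.0502,  0.052 ])}
```

View pics/w1.png

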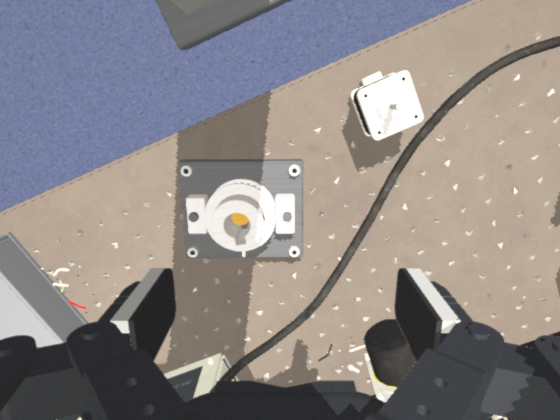

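Call:
step_arm:
  plan:
    - [[0, 0, 0], [0, -0.02, 0.03], 1]
    - [[0, 0, 0], [0, -0.02, 0.03], 1]
    - [[0, 0, 0], [0, 0, 0.02], 1]
    - [[0, 0, 0], [0, 0, 0], 1]
    - [[0, 0, 0], [0, 0, 0], 1]

```text
clock: 3.0
tool_pos: [0.4374, -0.0338, 0.1407]
eef_rot: [0.198, 0.98, 0.0, 0.0]
ft_force: [0.7, -0.2, 0.7]
opening: 0.0855
finger_force: 0.0
```

Run:
```python
from h import *
import pickle
p,f,o=look(["bore_mouth","fixture"],None)
p1,o1=pickle.load(open("v1.pkl","rb"))
print(tri([o["bore_mouth"],o1["bore_mouth"]]))
b=atz("wrist",[landmark_of("wrist","bore_mouth")[0]["xy"]][0],.052,p); print(b)
pickle.dump((p,o,b,f),open("v2.pkl","wb"))
# rectified world-aligned patch of plane z=.052: 10 px/mm, right=+x, up=+y, centred at b
K=p["camera_matrix"];Rw=R.from_quat(p["rotation"]).as_matrix()
S=0.0001; g=[]
src=np.float32([[0,0],[600,0],[600,600],[0,600]])
dst=[]
for u,v in src:
    X=np.array([b[0]+(u-300)*S,b[1]-(v-300)*S,.052]); q=K@(Rw.T@(X-p["origin"])); dst.append(q[:2]/q[2])
M=cv2.getPerspectiveTransform(np.float32(dst),src)
save("rect",cv2.warpPerspective(f,M,(600,600)))
```

```text
t 3.0 tcp [ 0.4374 -0.0338  0.1407] yaw 2.7425494155561965 q6 -1.4082042278249616 F [ 0.724  -0.216   0.7108]
bore_mouth [284.2 268.6] 0.68
[ 0.4594 -0.045   0.0699]
[ 0.4672 -0.048   0.052 ]
```

View pics/rect.png

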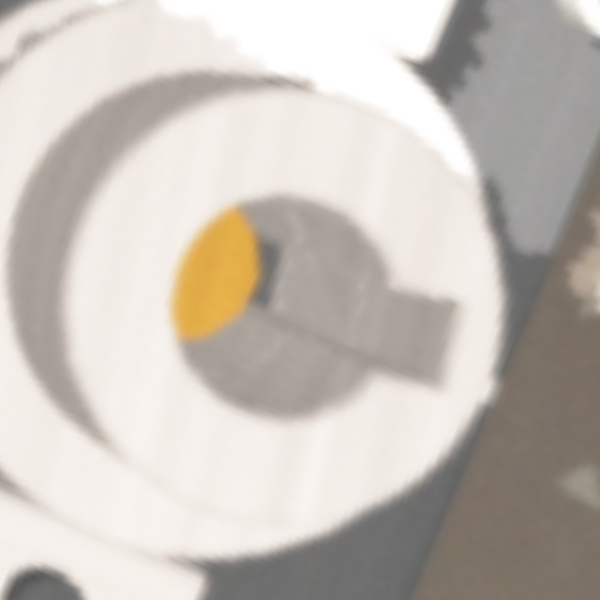

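Call:
step_arm:
  plan:
    - [[0, 0, 0], [-0.0147, -0.04, -0.01], 1]
    - [[0, 0, 0], [-0.0147, -0.04, -0.01], 1]
    - [[0, 0, 0], [-0.0147, -0.04, 0], 1]
    - [[0, 0, 0], [-0.0147, -0.04, 0], 1]
    - [[0, 0, 0], [-0.0147, -0.04, 0], 1]
    - [[0, 0, 0], [-0.0147, -0.04, 0], 1]
    - [[0, 0, 0], [-0.0147, -0.04, 0], 1]
    - [[0, 0, 0], [0, 0, 0], 1]

```text
clock: 4.0
tool_pos: [0.4236, -0.3388, 0.161]
eef_rot: [0.201, 0.98, -0.002, 0.002]
ft_force: [-0.2, 0.1, 0.6]
opening: 0.0853
finger_force: 0.0
```

```bash
cat >> h.py <<'E'
def rect(p,f,b,n,S=0.0001):
    K=p["camera_matrix"];Rw=R.from_quat(p["rotation"]).as_matrix()
    src=np.float32([[0,0],[600,0],[600,600],[0,600]]); dst=[]
    for u,v in src:
        X=np.array([b[0]+(u-300)*S,b[1]-(v-300)*S,b[2]]); q=K@(Rw.T@(X-p["origin"])); dst.append(q[:2]/q[2])
    save(n,cv2.warpPerspective(f,cv2.getPerspectiveTransform(np.float32(dst),src),(600,600)))
E
python3 - <<'E'
from h import *
import pickle
p,f,o=look(["head_top","collar_face","bearing","coupling"],"w2")
for n,z in(("head_top",.068),):
    r=o[n]; b=r[0]+r[1]*(z-r[0][2])/r[1][2]; print(n,b)
pickle.dump((p,o,b,f),open("v3.pkl","wb"))
rect(p,f,b,"rect2",.00015)
E
```

```text
t 4.0 tcp [ 0.4236 -0.3388  0.161 ] yaw 2.7369657543131054 q6 -1.967092573863595 F [-0.1734  0.1379  0.6231]
head_top [292.7 260. ] 0.78
head_top [396.3 284. ] 0.39
collar_face [289.8 238.7] 0.79
bearing [397.  282.1] 0.76
coupling [289.  337.5] 0.81
head_top [ 0.452  -0.3472  0.068 ]
```

View pics/rect2.png

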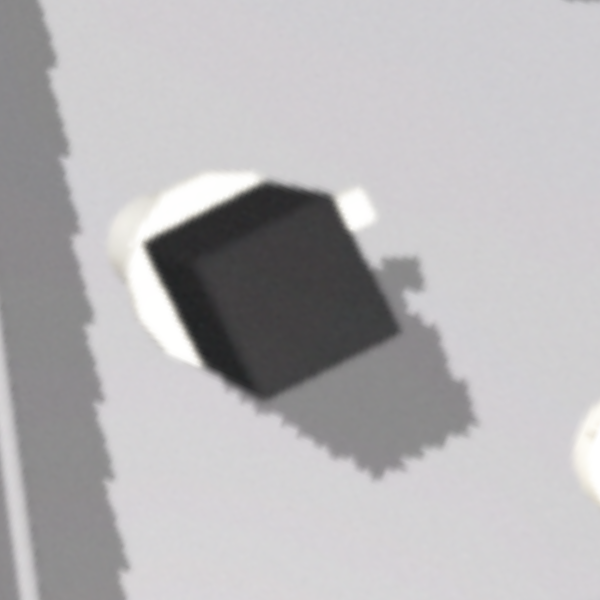

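Call:
step_arm:
  plan:
    - [[0, 0, 0], [-0.0289, 0.0039, 0], 0.7]
    - [[0, 0, 0.1434], [0, 0, 0.01], 0.7]
    - [[0, 0, 0.1434], [0, 0, 0.01], 0.7]
    - [[0, 0, 0.1434], [0, 0, 0.01], 0.7]
    - [[0, 0, 0.1434], [0, 0, 0.01], 0.7]
    - [[0, 0, 0.1434], [0, 0, 0.01], 0.7]
    - [[0, 0, 0], [0, 0, 0], 0.7]
    - [[0, 0, 0], [0, 0, 0], 0.7]

```text
clock: 5.05
tool_pos: [0.451, -0.3393, 0.1103]
eef_rot: [0.528, 0.849, 0.0, -0.0]
ft_force: [-0.6, -0.3, 1.1]
opening: 0.0598
finger_force: 0.0
```

Run:
```python
from h import *
import pickle
p,f,o=look(["head_top","collar_face"],"w3")
p3,o3,b,f3=pickle.load(open("v3.pkl","rb"))
for k in o: print(k,tri([o[k],o3[k]]))
r=o["head_top"]; print(r[0]+r[1]*(.068-r[0][2])/r[1][2])
```

```text
t 5.05 tcp [ 0.451  -0.3393  0.1103] yaw 2.0281520379706492 q6 -1.2259277648191704 F [-0.5727 -0.2803  1.1425]
head_top [279.6 261.5] 0.98
collar_face [274. 236.] 0.97
head_top [ 0.4515 -0.3469  0.0687]
collar_face [ 0.4477 -0.3469  0.0402]
[ 0.4514 -0.347   0.068 ]
```

View pics/w3.png

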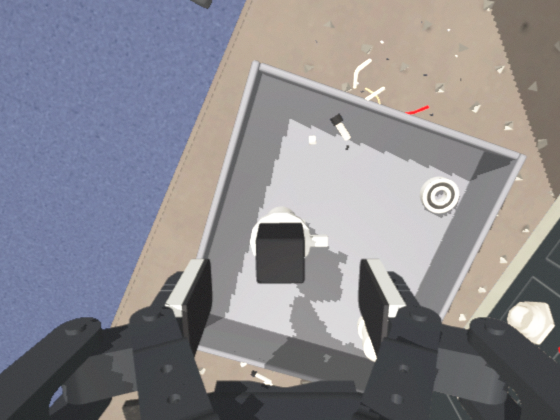

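Call:
step_arm:
  plan:
    - [[0, 0, 0], [-0.0071, -0.003, 0], 0.7]
    - [[0, 0, 0], [0, 0, 0.015], 0.7]
    - [[0, 0, 0], [0, 0, 0.015], 0.7]
    - [[0, 0, 0], [0, 0, 0.01], 0.7]
    - [[0, 0, 0], [0, 0, 0.006], 0.7]
    - [[0, 0, 0], [0, 0, 0], 0.7]
    - [[0, 0, 0], [0, 0, 0], 0.7]

```text
clock: 5.9
tool_pos: [0.4514, -0.3484, 0.0643]
eef_rot: [0.53, 0.848, -0.0, 0.0]
ft_force: [-0.9, 0.2, 0.5]
opening: 0.0595
finger_force: 0.0
```

Call:
step_arm:
  plan:
    - [[0, 0, 0], [0, 0, 0], 0]
    - [[0, 0, 0], [0, 0, 0], 0]
    - [[0, 0, 0], [0, 0, 0], 0]
    - [[0, 0, 0], [0, 0, 0], 0]
    - [[0, 0, 0], [0, 0, 0], 0]
    - [[0, 0, 0], [0, 0, 0], 0]
  grip_force: 80

```text
clock: 6.5
tool_pos: [0.4517, -0.3485, 0.0647]
eef_rot: [0.53, 0.848, -0.0, 0.001]
ft_force: [0.3, 1.4, 4.6]
opening: 0.0224
finger_force: 78.9
```

Call:
step_arm:
  plan:
    - [[0, 0, 0], [0, 0, -0.02], 0]
    - [[0, 0, 0], [0, 0, -0.03], 0]
    - [[0, 0, 0], [0, 0, -0.03], 0]
    - [[0, 0, 0], [0, 0, 0], 0]
    - [[0, 0, 0], [0, 0, 0], 0]

```text
clock: 7.0
tool_pos: [0.4508, -0.3478, 0.1437]
eef_rot: [0.53, 0.848, 0.0, -0.0]
ft_force: [-0.4, 1.0, -2.1]
opening: 0.0225
finger_force: 78.8
```

Run:
```python
from h import *
p,f,o=look(["head_top","collar_face"],None)
s=observe(); print(s["ft_force"],s["finger_force"],s["opening"])
T=s["tool_pos"];M=R.from_quat(s["eef_rot"]).as_matrix()
r=o["head_top"]; h=r[0]+r[1]*(T[2]+.004-r[0][2])/r[1][2]; print(h, M.T@(h-T))
print("delta to bore in tool axes", M.T@(np.array([.4653,-.0486,.15])-T))
```

```text
t 7.0 tcp [ 0.4508 -0.3478  0.1437] yaw 2.0238944664616314 q6 -1.2323729657914113 F [-0.4259  1.0047 -2.0846]
head_top [284.3 291.4] 0.95
[-0.051   0.1792 -1.53  ] 78.79429578781128 0.022303738291976065
[ 0.4495 -0.3465  0.1461] [ 0.0008 -0.0003 -0.004 ]
delta to bore in tool axes [ 0.2618  0.1443 -0.0071]
```

Call:
step_arm:
  plan:
    - [[0, 0, 0], [0.0327, 0.018, -0.006], 0]
    - [[0, 0, 0], [0.0327, 0.018, 0], 0]
    - [[0, 0, 0], [0.0327, 0.018, 0], 0]
    - [[0, 0, 0], [0.0327, 0.018, 0], 0]
    - [[0, 0, 0], [0.0327, 0.018, 0], 0]
    - [[0, 0, 0], [0.0327, 0.018, 0], 0]
    - [[0, 0, 0], [0.0327, 0.018, 0], 0]
    - [[0, 0, 0], [0.0327, 0.018, 0], 0]

```text
clock: 7.95
tool_pos: [0.4651, -0.0482, 0.1487]
eef_rot: [0.53, 0.848, -0.0, -0.001]
ft_force: [0.6, -0.7, -2.2]
opening: 0.0221
finger_force: 78.9
```

Call:
step_arm:
  plan:
    - [[0, 0, 0.1366], [0, 0, 0], 0]
    - [[0, 0, 0.1366], [0, 0, 0], 0]
    - [[0, 0, 0.1366], [0, 0, 0], 0]
    - [[0, 0, 0.1366], [0, 0, 0], 0]
    - [[0, 0, 0.1366], [0, 0, 0], 0]
    - [[0, 0, 0], [0, 0, 0], 0]
    - [[0, 0, 0], [0, 0, 0], 0]

```text
clock: 8.65
tool_pos: [0.4655, -0.0497, 0.1491]
eef_rot: [0.783, 0.622, -0.001, -0.001]
ft_force: [1.2, 0.3, -1.8]
opening: 0.0222
finger_force: 78.9
```

Run:
```python
from h import *
p,f,o=look(["head_top","collar_face","bore_mouth"],"w4")
s=observe(); T=s["tool_pos"];M=R.from_quat(s["eef_rot"]).as_matrix()
r=o["head_top"]; h=r[0]+r[1]*(T[2]+.004-r[0][2])/r[1][2]; print(h, M.T@(h-T))
print("delta", M.T@(np.array([.4653,-.0486,.15])-T))
f=grab_frame("scene"); 
for n in("head_top","collar_face","bore_mouth"): print([(l["xy"],l["score"]) for l in landmark_of("scene",n)])
save("s4",cv2.resize(f[120:300,110:310],None,fx=3,fy=3,interpolation=cv2.INTER_CUBIC))
```

```text
t 8.65 tcp [ 0.4655 -0.0497  0.1491] yaw 1.3436128456657273 q6 -0.028083106416073842 F [ 1.1841  0.2832 -1.7985]
head_top [282.6 294.4] 0.56
collar_face [281.  259.1] 0.83
[ 0.4656 -0.0479  0.1538] [ 0.0018 -0.0009 -0.004 ]
delta [ 0.001  -0.001  -0.0002]
[([197.3, 170.7], 0.82)]
[([194.9, 180.1], 0.61)]
[]
```

View pics/w4.png

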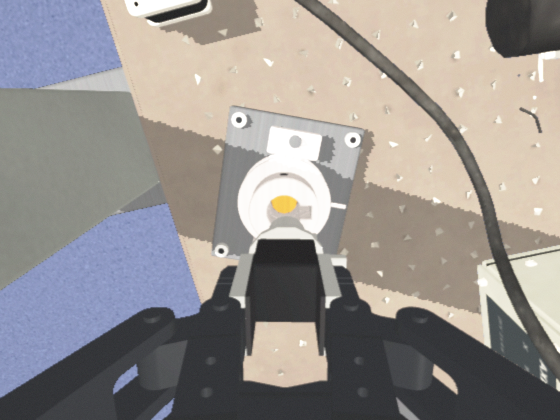

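View pics/s4.png

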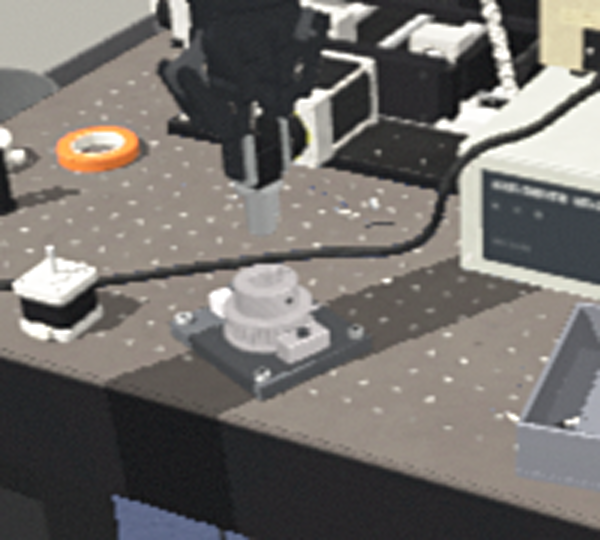

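Call:
step_arm:
  plan:
    - [[0, 0, 0], [0, 0, 0.015], 0]
    - [[0, 0, 0], [0, 0, 0.015], 0]
    - [[0, 0, 0], [0, 0, 0.004], 0]
    - [[0, 0, 0], [0, 0, 0.002], 0]
    - [[0, 0, 0], [0, 0, 0.002], 0]
    - [[0, 0, 0], [0, 0, 0], 0]

```text
clock: 9.65
tool_pos: [0.4664, -0.0499, 0.1123]
eef_rot: [0.784, 0.621, 0.0, 0.0]
ft_force: [-0.4, 0.4, -1.2]
opening: 0.0225
finger_force: 78.9
```

Call:
step_arm:
  plan:
    - [[0, 0, 0], [0, 0, 0.0015], 0]
    - [[0, 0, 0], [0, 0, 0.0015], 0]
    - [[0, 0, 0], [0, 0, 0], 0]
    - [[0, 0, 0], [0, 0, 0], 0]

```text
clock: 10.05
tool_pos: [0.4654, -0.0498, 0.1088]
eef_rot: [0.784, 0.621, -0.0, -0.0]
ft_force: [-1.9, -0.3, -1.8]
opening: 0.0224
finger_force: 79.0
```

Run:
```python
from h import *
import pickle
s=observe(); T=s["tool_pos"];M=R.from_quat(s["eef_rot"]).as_matrix();print(T,s["ft_force"],s["wrist_torque"])
print("delta to bore", M.T@(np.array([.4653,-.0486,.11])-T))
```

```text
[ 0.4654 -0.0498  0.1088] [-1.9095 -0.2834 -1.8069] [-0.0926  0.4097 -0.0245]
delta to bore [ 0.0011 -0.0004 -0.0012]
```

Call:
step_arm:
  plan:
    - [[0, 0, 0], [0, 0, 0.0015], 0]
    - [[0, 0, 0], [0, 0, 0.0015], 0]
    - [[0, 0, 0], [0, 0, 0.001], 0]
    - [[0, 0, 0], [0, 0, 0], 0]

```text
clock: 10.45
tool_pos: [0.4654, -0.0498, 0.1046]
eef_rot: [0.784, 0.621, -0.001, -0.001]
ft_force: [-3.8, -1.2, -1.3]
opening: 0.0223
finger_force: 79.0
```

Call:
step_arm:
  plan:
    - [[0, 0, 0], [0, 0, 0.0015], 0]
    - [[0, 0, 0], [0, 0, 0.0015], 0]
    - [[0, 0, 0], [0, 0, 0], 0]

```text
clock: 10.75
tool_pos: [0.4654, -0.0498, 0.1016]
eef_rot: [0.784, 0.621, -0.001, -0.001]
ft_force: [-4.3, -0.6, -1.1]
opening: 0.0224
finger_force: 79.1
```

Call:
step_arm:
  plan:
    - [[0, 0, 0], [0, -0.0005, 0.0015], 0]
    - [[0, 0, 0], [0, 0, 0.0015], 0]
    - [[0, 0, 0], [0, 0, 0.0015], 0]
    - [[0, 0, 0], [0, 0, 0.0015], 0]
    - [[0, 0, 0], [0, 0, 0], 0]

```text
clock: 11.25
tool_pos: [0.4654, -0.0498, 0.0957]
eef_rot: [0.784, 0.621, -0.0, -0.0]
ft_force: [-4.6, -0.9, -1.8]
opening: 0.0221
finger_force: 79.2
```

Call:
step_arm:
  plan:
    - [[0, 0, 0], [0, 0, 0.0015], 0]
    - [[0, 0, 0], [0, 0, 0.0015], 0]
    - [[0, 0, 0], [0, 0, 0], 0]

```text
clock: 11.55
tool_pos: [0.4654, -0.0497, 0.0928]
eef_rot: [0.784, 0.621, -0.0, -0.0]
ft_force: [-3.6, -0.5, -1.0]
opening: 0.0227
finger_force: 79.3
```

Call:
step_arm:
  plan:
    - [[0, 0, 0], [0, -0.0005, 0.002], 0]
    - [[0, 0, 0], [0, 0, 0.002], 0]
    - [[0, 0, 0], [0, 0, 0.002], 0]
    - [[0, 0, 0], [0, 0, 0.002], 0]
    - [[0, 0, 0], [0, 0, 0.002], 0]
    - [[0, 0, 0], [0, 0, 0.001], 0]
    - [[0, 0, 0], [0, 0, 0], 0]

```text
clock: 12.25
tool_pos: [0.4653, -0.0497, 0.0825]
eef_rot: [0.784, 0.621, 0.0, 0.0]
ft_force: [-6.5, -0.7, 5.4]
opening: 0.0224
finger_force: 80.0
```

Call:
step_arm:
  plan:
    - [[0, 0, 0], [0, 0, 0.0015], 0]
    - [[0, 0, 0], [0, 0, 0.0015], 0]
    - [[0, 0, 0], [0, 0, 0], 0]
    - [[0, 0, 0], [0, 0, 0], 0]

```text
clock: 12.65
tool_pos: [0.4653, -0.0497, 0.0797]
eef_rot: [0.784, 0.621, 0.0, 0.0]
ft_force: [-5.8, -1.6, 7.3]
opening: 0.0227
finger_force: 80.3
```

Call:
step_arm:
  plan:
    - [[0, 0, 0], [0, 0, 0.001], 0]
    - [[0, 0, 0], [0, 0, 0.001], 0]
    - [[0, 0, 0], [0, 0, 0], 0]
    - [[0, 0, 0], [0, 0, 0], 0]
  grip_force: 110

```text
clock: 13.05
tool_pos: [0.4654, -0.0498, 0.0789]
eef_rot: [0.784, 0.621, 0.0, 0.001]
ft_force: [-8.8, -0.3, 18.3]
opening: 0.0218
finger_force: 112.6
```

Call:
step_arm:
  plan:
    - [[0, 0, 0], [0, 0, 0.001], 0]
    - [[0, 0, 0], [0, 0, 0], 0]
    - [[0, 0, 0], [0, 0, 0], 0]

```text
clock: 13.35
tool_pos: [0.4654, -0.0498, 0.0788]
eef_rot: [0.783, 0.621, 0.0, 0.001]
ft_force: [-10.9, -0.2, 25.5]
opening: 0.0213
finger_force: 113.6
```

Run:
```python
from h import *
f=grab_frame("scene"); print([l["xy"] for n in("head_top","collar_face") for l in landmark_of("scene",n)])
save("s5",cv2.resize(f[150:270,140:270],None,fx=5,fy=5,interpolation=cv2.INTER_CUBIC)); s=observe(); print(s["tool_pos"],s["ft_force"],s["finger_force"])
```

```text
[[195.4, 202.7], [195.1, 208.3]]
[ 0.4654 -0.0498  0.0788] [-10.2047  -0.4583  25.3779] 113.6041510105133
```

View pics/s5.png

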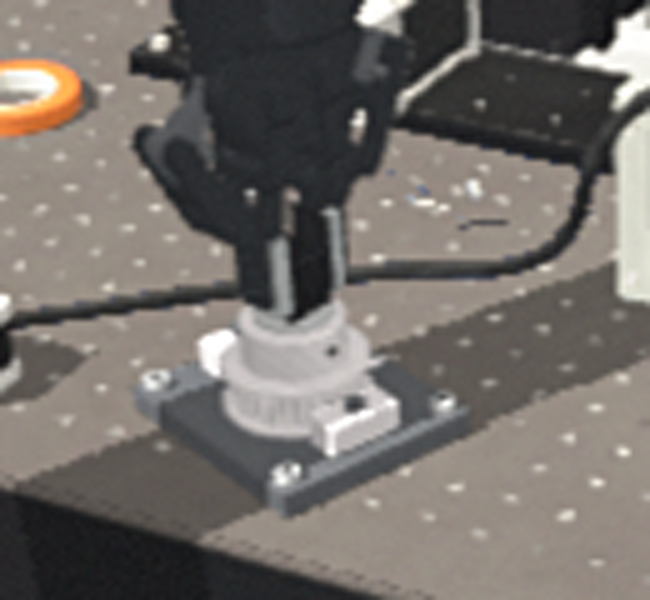

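The picture shows the collar sitting flat on the hub at about (290,315), with the fingers still gripping the head. The force rose sharply at the expected height, so the shaft is seated and I'm handing in.

```bash
python3 -c "
from workcell import *
print(job_done())"
```

```text
the job is handed in; nothing more can be done
None
```

The keyed shaft is in the pulley bore with its key in the keyway and the collar seated on the top face. The gripper is still holding the head at about 114 N and pressing down with about 25 N. The job was handed in at about 13.4 s; no verdict came back.

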